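Fit the bayonet filter cap half-turned and hold it

ROBOT

A 6-joint arm with a two-finger parallel gripper is mounted at the origin on a cart in front of the work surface, level with it; the furniture and walls round the work are solid. World frame = base frame: x ahead of the robot, y to its left, z up, the work surface at z = 0. Lengths are in mm, angles in rad, forces in N, time in s.
With the tool pointing down it reaches from about 325 to 925 mm from the base axis. Payload 3.1 kg.
Tool frame: the origin (TCP) lies where the fingers leave the gripper's body, on its centre line; the fingertips stand 73 mm ahead of it and the grasp point (between the pads) lies 54 mm ahead of it (tcp_to_grasp is the distance from the TCP to the grasp point, in mm); z points along the fingers, y is the line along which they close (so a half turn about z gives the same grasp; the last joint's range is limited). The gripper opens to 85 mm and grips with 20 to 120 N. Pads are 22 mm wide; open, the fingers measure 114 mm over their backs; the gripper's body (76 mm by 85 mm) begins 54 mm behind the grasp point. The pads swing forward as they close: fully open they stand 13 mm farther back than shut.
Start: joints at [1.218, 0.217, 1.613, -0, 1.311, -0.112], TCP at [149.03, 606.984, 303.9] pointing down, gripper open.
Joint ranges: [-2.75, 2.75], [-0.78, 2.1], [0.31, 2.55], [-1.13, 4.27], [0.13, 2.63], [-2.58, 2.58]. Speed limits (rad/s): [2.79, 2.79, 3.14, 3.14, 3.14, 3.14].

INTERFACE

Orientations are given as a unit quaternion [x, y, z, w].
In Python, from plant import observe, get_image, get_calibration, finish_job, tcp_to_grasp gives the robot as it stands.
- The arm moves only by the tool play_rows, never from a script. Its argument "moves" is a list that holds one entry, the list of rows, each a list of 5 numbers: the opening, from -1 (shut) to 1 (fully open), so that 0 is half open, then the shift along the tool's x, y, z in mm, then the turn about the tool's z in rad. In form: [[[claw, x, y, z, spin], ...]]. A call has 1 to 8 rows; each row is the pose to reach, as a shift and turn from the pose commanded when the call began, along the tool's axes at that moment; what a row does not reach only later rows make up. A row lasts 1/8 s, in which the tool goes at most 62.5 mm and 10.7 degrees, less where a joint would pass 70% of its speed; a pose out of reach is approached as far as the arm can. A call with a gripper value outside its range is refused whole. The fingers move at their own pace and stop on an object; the grip force is fixed at half the most. Time passes only in rows, so rows that repeat a pose let the fingers close. It gives the time, the measured TCP pose, the force, the opening and the grip force at its end, in the units of the state.
- observe(): the state, without advancing time (a new reading comes with each control period).
- get_image(name): name is "scene" or "top" or "wrist"; returns (picture, depth): 420x560x3 uint8, blue, green, red; 420x560 float32, mm along the optical axis (not along the pixel's ray), 0 where there is no reading.
- get_calibration(name): a dict with "fx", "fy", "cx", "cy" (pixels), "k1" (the pictures are not rectified: a ray, as slopes to the right and down, at radius r is drawn at 1 + k1 r^2 times it, then the intrinsics apply), "R" (3x3) and "t" (3): a world point X has camera coordinates R X + t. Camera axes: x right, y down, z forward; pixel columns grow to the right and rows downward; lengths in mm; the calibration is good to about 2 mm. A picture is of the moment at which its call begins: read the wrist's pose just before it. get_calibration takes no time and is no camera call; for the wrist camera it gives the pose at the moment of the call.
- finish_job(): hands the job in; it is judged then, once.
The state is a dict: "time": time; "joint_pos": joint angles; "qd": joint speeds; "joint_torque": joint torques, N m; "position": TCP position; "tcp_rot": TCP orientation; "contact_force": force on the tool from outside, world axes, zero at the start; "moment": the same for the moment, N m; "opening": opening from 0.0 (shut) to 1.0 (fully open); "grasp_force": force on a finger pad.
Only numpy, scipy, OpenCV 4.12 (cv2) and the standard library are available. Lean on these libraries where they do the work, as an engineer would, in place of code of your own. Each camera call takes 0.05 s, during which the arm holds its last target. There are 200 camera calls.

TASK

Raise the green hinged cover of the grey filter unit until it stands straight up, and leave it standing there. Then put the blue winged filter cap into the open port, fully down with its lugs through the entry notches (wing in line with the white marks), and twist it clockwise only half way to the lock, so that the wing lines up with the yellow marks; do not let the lock click. Finish while still gripping the cap there, so that the seal can be checked before it is locked, and leave the other things on the bench alone.

Things in the scene. Friction and masses are not known exactly. Their poses are not given: they have to be found in the camera images.
- unit: grey bench filter unit, fixed, 158 (x) x 130 (y) x 60 mm high. Origin: on the bench top on the port's axis; it reaches x = -63 to +95 mm; its front (vents) faces its own -x; z up. Painted marks on the deck round the collar, in facing pairs, seen from above: white at the entry notches (along x), yellow 45 deg clockwise of them (half way), red 90 deg clockwise (locked).
- port (a point): centre of the port's mouth, level with the top of its aluminium collar (77 mm across, 64 mm above the bench). Port 50 mm wide, 30 mm deep, lip 5 mm thick with two entry notches at the unit's +x and -x, 14 mm wide, reaching 31 mm from the axis. Stops under the lip: a cap in the port turns only clockwise from the notches.
- half_mark: the pair of yellow half-way marks painted on the unit's deck, 40 to 53 mm either side of the port's axis. Origin: on the port's axis at deck height (60 mm above the bench); its x axis runs through both marks, 45 deg clockwise (seen from above) of the unit's x axis.
- cover (a joint): angle of the green cover over the port: 0 closed, 1.57 straight up, stop at 2.3; starts at 0 to 0.3. Stiff friction hinge (0.5 N m): it stays where it is left. Hinge line along the unit's y, at x = +85, z = 62 mm in the unit's frame; raising swings the front edge up and back. Cover 150 mm long, 130 wide, 50 deep, open below; standing up it is all behind the hinge line.
- cover_bar (a point): middle of the cover's handle: a round steel bar 10 mm thick, 72 mm long along the unit's y, with 30 mm clear between it and the cover's front wall, free above and below. Closed, it is 92 mm above the bench and 100 mm in front of the port's axis. Seen from the hinge line it lies 185 mm along the cover and 30 mm above the cover's lower rim.
- lock_pin (a joint): travel (m) of the hidden spring pin of the bayonet lock: 0 at rest. A lug of the cap begins to push it some 65 to 70 deg clockwise from the entry notches; it snaps back (the click) as the cap reaches 90 deg.
- cap: loose blue bayonet cap, about 0.12 kg, 56 mm high, standing on its plug. Origin: centre of the plug's underside; z up. Plug 45 mm across, z 0 to 18 mm, foot tapered to 35; disc 68 across, z 18 to 24; grip wing 56 long (x), 12 thick (y), z 24 to 56. Two lugs under the wing's ends, along x, 8 wide, to 28.5 from the axis. Same after half a turn. Seated: origin 46 mm above the bench.
- glue: bystander: glue bottle with red nozzle, 65 mm across, 217 mm high, upright; origin at the centre of its underside
- wax_tin: bystander: round wax tin, 95 mm across, 40 mm high; origin at the centre of its underside
- offcut: bystander: square wooden stick, 120 x 22 x 22 mm, lying flat; origin at the centre of its underside

How it is judged:
By the outcome, as a careful person would: the job done as asked, in the order asked, and still so for the second after the job is handed in, while the arm keeps its last pose, push and grip.
It also fails if it takes over 51 s, if anything falls off the work surface, if the arm or the gripper's body presses on something with over 40 N, if the wrist force passes 120 N, or if a joint passes its speed limit or range.

## Working session

There is one attempt and no reset: what is moved stays moved. The work goes in short steps, Python scripts to look and compute and a tool call to move; the robot and the scene stay as the last step left them, time stands still between calls to the robot, and variables do not carry over. Pictures are saved under pics/ and viewed, at most 10 in all, crops included, and the job is handed in when it is done.

Besides the shell and the picture viewer there is one more tool, called after "Request:" by a JSON object that holds its "fn" and its "kwargs", one argument or row to a line. play_rows: Moves the arm, as the interface text tells. Its arguments: {"type":"object","properties":{"moves":{"type":"array"}},"required":["moves"]}

```bash
mkdir -p pics; ls; python3 - <<'E'
from plant import *
import cv2,numpy as np
np.set_printoptions(precision=4,suppress=True)
print(observe(),tcp_to_grasp)
ims=[]
for n in("scene","top"):
    im,d=get_image(n);c=get_calibration(n);np.savez(n,im=im,d=d,**c);cv2.imwrite(f"pics/{n}0.png",im);print(n,c)
E
```

```text
pics
{'time': 0.0, 'joint_pos': array([ 1.2178,  0.2178,  1.615 ,  0.    ,  1.3113, -0.1122]), 'qd': array([-0.0004,  0.0022,  0.0012,  0.0002,  0.0004, -0.0009]), 'joint_torque': array([  0.001 , -39.6847, -30.3852,  -0.    ,   0.0099,   0.    ]), 'position': array([148.812 , 606.3505, 302.5511]), 'tcp_rot': array([ 0.1201,  0.9928, -0.0012, -0.0003]), 'contact_force': array([ 0.5563, -0.5476,  0.7933]), 'moment': array([ 0.0059, -0.0485, -0.0109]), 'grasp_force': 0.0, 'opening': 1.002395809673819} 53.900000000000006
scene {'fx': 427.68501043862676, 'fy': 427.68501043862676, 'cx': 286.7424926457804, 'cy': 207.4205115194048, 'k1': -0.0116368382397643, 'R': array([[ 0.8366, -0.5478, -0.0108],
       [-0.4081, -0.6099, -0.6794],
       [ 0.3656,  0.5727, -0.7337]]), 't': array([-290.5138,  506.7943,  642.7245])}
top {'fx': 506.1339496761268, 'fy': 506.1339496761268, 'cx': 276.85837963940327, 'cy': 205.31684678755633, 'k1': 0.008824581523666327, 'R': array([[ 0.0234, -0.9994, -0.0257],
       [-0.9988, -0.0223, -0.0432],
       [ 0.0426,  0.0267, -0.9987]]), 't': array([ 320.1647,  556.7448, 1060.4098])}
```

View pics/scene0.png

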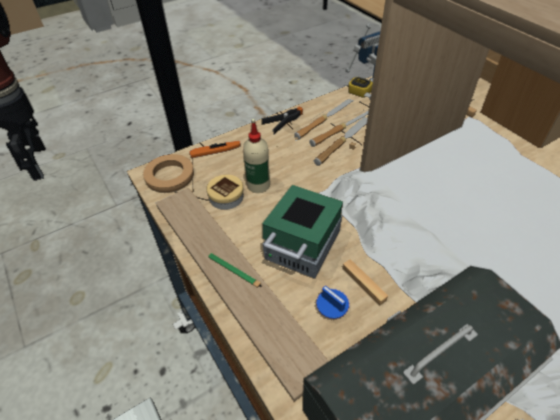

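View pics/top0.png

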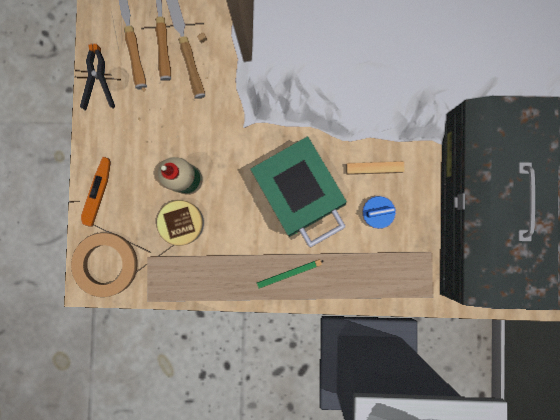

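The scene view shows the green cover at (303,215) with its bar at (285,245), the cap at (333,303), glue at (256,160), tin at (225,188) and offcut at (365,281). In the top view, the cover is at (298,188), the bar at (323,230) and the cap at (378,212).

```bash
cat >h.py <<'E'
import cv2,numpy as np
np.set_printoptions(precision=4,suppress=True)
def cloud(im,d,c):
    v,u=np.mgrid[:d.shape[0],:d.shape[1]].astype(float)
    x=(u-c["cx"])/c["fx"];y=(v-c["cy"])/c["fy"];r=np.hypot(x,y);s=r.copy()
    for _ in range(5): s=r/(1+c["k1"]*s*s)
    f=np.where(r>0,s/np.maximum(r,1e-9),1)
    P=np.stack([x*f*d,y*f*d,d],-1)
    return (P-c["t"])@c["R"]
def hsv(im): return cv2.cvtColor(im,cv2.COLOR_BGR2HSV)
def proj(X,c):
    p=np.asarray(X)@c["R"].T+c["t"];s=p[...,:2]/p[...,2:];s=s*(1+c["k1"]*(s**2).sum(-1,keepdims=True))
    return s*c["fx"]+[c["cx"],c["cy"]]
E
python3 - <<'E'
from h import *
for n in("scene","top"):
    D=np.load(n+".npz");im,d=D["im"],D["d"];W=cloud(im,d,D);H=hsv(im).astype(int)
    ok=(d>0)&(W[...,0]>250)&(W[...,0]<900)
    g=ok&(abs(H[...,0]-78)<14)&(H[...,1]>110)&(W[...,2]>85)
    P=W[g];top=P
    # plane fit robust
    for _ in range(15):
        m=top.mean(0);nrm=np.linalg.svd(top-m,full_matrices=False)[2][2];nrm*=np.sign(nrm[2]);e=(P-m)@nrm;top=P[abs(e)<4]
    print(n,len(P),len(top),"plane n",nrm,"c",m,"tilt",np.arccos(nrm[2]))
    rect=cv2.minAreaRect(top[:,:2].astype(np.float32));print(rect,cv2.boxPoints(rect))
    b=ok&(abs(H[...,0]-110)<10)&(H[...,1]>130)&(W[...,2]>8)&(W[...,2]<80)
    B=W[b];w=B[B[:,2]>46];print("blue",len(B),cv2.minAreaRect(B[:,:2].astype(np.float32)),"wing",len(w),w.mean(0),cv2.minAreaRect(w[:,:2].astype(np.float32)),np.percentile(B[:,2],[5,50,95]))
    di=B[(B[:,2]<32)&(B[:,2]>15)];print("disc",cv2.minEnclosingCircle(di[:,:2].astype(np.float32)))
    # bar: lower sat pixels
    c0=m[:2]
    s=ok&(H[...,1]<70)&(H[...,2]>90)&(W[...,2]>70)&(np.hypot(*(np.moveaxis(W[...,:2],-1,0)-c0[:,None,None]))<160)&(W[...,2]<150)
    S=W[s];print("bar",len(S),S.mean(0),cv2.minAreaRect(S[:,:2].astype(np.float32)),np.percentile(S[:,2],[5,50,95]))
E
```

```text
scene 2309 1612 plane n [0.0931 0.0547 0.9942] c [577.524  279.8874 120.7177] tilt 0.10818575757273773
((582.6337890625, 288.08038330078125), (145.78741455078125, 124.92414093017578), 30.839332580566406) [[488.0266 304.3431]
 [552.0667 197.0823]
 [677.241  271.8176]
 [613.2009 379.0785]]
blue 645 ((537.6468505859375, 116.29164123535156), (61.67222595214844, 65.38419342041016), 78.0279769897461) wing 98 [535.5916 113.6835  52.5384] ((537.8497314453125, 117.15133666992188), (11.860389709472656, 52.93632125854492), 14.132737159729004) [21.7124 24.4752 54.5482]
disc ((538.4766845703125, 118.40431213378906), 33.60879135131836)
bar 438 [524.11   264.7572 113.7632] ((565.5635986328125, 282.7304382324219), (192.38087463378906, 131.15121459960938), 30.419784545898438) [108.1506 114.0288 122.843 ]
top 2718 2641 plane n [0.0931 0.0559 0.9941] c [583.2981 289.3226 119.9026] tilt 0.10875726973802703
((585.22705078125, 290.91790771484375), (147.85098266601562, 127.00760650634766), 31.038986206054688) [[489.1426 307.2115]
 [554.6304 198.3892]
 [681.3115 274.6243]
 [615.8237 383.4466]]
blue 720 ((540.7891845703125, 118.90611267089844), (65.13529968261719, 65.11878204345703), 1.3489453792572021) wing 93 [539.0208 121.2441  54.9255] ((539.490234375, 119.64048767089844), (11.854265213012695, 55.25605010986328), 11.634214401245117) [20.599  23.9207 55.397 ]
disc ((540.3035278320312, 118.6250228881836), 33.666160583496094)
bar 481 [515.5302 255.3449 114.8738] ((567.4912109375, 281.080810546875), (190.75257873535156, 130.20172119140625), 30.90630531311035) [110.1411 115.0403 121.8119]
```

Request:
{"fn": "play_rows", "kwargs": {
  "moves": [
    [[-0.4,-60,-40,0,0.11],[-0.4,-112,-76,5,0.22],[-0.4,-165,-112,12,0.33],[-0.4,-218,-148,20,0.44],[-0.4,-270,-183,28,0.55],[-0.4,-322,-218,36,0.66],[-0.4,-372,-251,44,0.75],[-0.4,-420,-283,54,0.788]]
  ]
}}

```text
time: 1.1
position: [483.8, 237.5, 251.2]
tcp_rot: [0.493, 0.87, 0.0, 0.0]
contact_force: [0.6, 0.7, -0.3]
opening: 0.3
grasp_force: 0.0
```

```bash
python3 - <<'E'
from plant import *
from h import *
s=observe();print(s["time"],s["position"],s["tcp_rot"],s["opening"])
for n in("top","wrist"):
    c=get_calibration(n);im,d=get_image(n);np.savez(n+"1",im=im,d=d,**c);cv2.imwrite(f"pics/{n}1.png",im)
print(c)
W=cloud(im,d,c)
z=W[...,2];print(np.percentile(z[d>0],[5,25,50,75,95]))
E
```

```text
1.1 [483.8079 237.494  251.1781] [0.4928 0.8702 0.0002 0.    ] 0.3001615415036093
{'fx': 293.68397413795486, 'fy': 293.68397413795486, 'cx': 279.66741168498584, 'cy': 210.05259541896686, 'k1': 0.006476955346137059, 'R': array([[ 0.8606,  0.5092,  0.0002],
       [ 0.4806, -0.8123,  0.3304],
       [ 0.1684, -0.2843, -0.9438]]), 't': array([-537.371 ,  -71.7304,  312.2629])}
[-821.1847   -1.1216   21.2346  119.5445  259.2908]
```

View pics/wrist1.png

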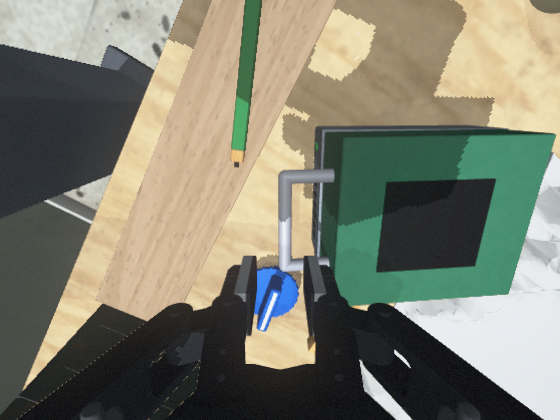

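The wrist view shows the bar from (286,178) to (287,263), with the cover to its right at (440,220). The cap is beyond the fingertips at (270,297).

```bash
python3 - <<'E'
from h import *
D=np.load("wrist1.npz");im,d=D["im"],D["d"];W=cloud(im,d,D);H=hsv(im).astype(int)
u=np.array([np.cos(np.radians(31)),np.sin(np.radians(31))]);v=np.array([-u[1],u[0]])
m=np.zeros(d.shape,bool);m[172:258,276:300]=1
m&=(H[...,1]<60)&(W[...,2]>95)&(W[...,2]<130)
P=W[m];x=P[:,:2]@u;y=P[:,:2]@v
print("bar n",len(P),"x",np.percentile(x,[5,50,95]),"y",np.percentile(y,[1,50,99]),"ztop",np.percentile(P[:,2],[50,95]))
g=(abs(H[...,0]-78)<14)&(H[...,1]>110)&(W[...,2]>95)&(W[...,2]<140)
P=W[g];m0=P.mean(0);nr=np.linalg.svd(P-m0,full_matrices=False)[2][2]
print(m0,nr,cv2.minAreaRect(P[:,:2].astype(np.float32)))
for p in([483.8,237.5],[570.6,281.6]):print(p@u,p@v)
b=(abs(H[...,0]-110)<10)&(H[...,1]>130)&(W[...,2]>15)&(W[...,2]<80);B=W[b];print("disc",cv2.minEnclosingCircle(B[B[:,2]<32][:,:2].astype(np.float32)),B[B[:,2]>50].mean(0),cv2.minAreaRect(B[B[:,2]>50][:,:2].astype(np.float32)))
D=np.load("top1.npz");print(proj([[488.6,232.3,112.]],D))
E
```

```text
bar n 1235 x [536.0085 540.9748 547.4554] y [-77.4867 -38.8212 -11.4749] ztop [115.3117 116.8107]
[581.2147 299.6754 119.0036] [0.0924 0.0591 0.994 ] ((584.4586181640625, 291.6259765625), (150.23666381835938, 130.0810546875), 30.842905044555664)
537.0190828708198 -45.59818672473253
634.1343836752966 -52.50241366596208
disc ((539.4733276367188, 119.34230041503906), 34.249671936035156) [537.5341 123.0809  54.3637] ((539.5215454101562, 119.48973083496094), (12.471458435058594, 54.93308639526367), 11.823899269104004)
[[326.9557 235.7826]]
```

Request:
{"fn": "play_rows", "kwargs": {
  "moves": [
    [[-0.4,1.6,1.4,40,0],[-0.4,1.6,1.4,70,0],[-0.4,1.6,1.4,84,0],[-0.4,1.6,1.4,84,0],[-1,1.6,1.4,84,0],[-1,1.6,1.4,84,0],[-1,1.6,1.4,84,0],[-1,1.6,1.4,84,0]]
  ]
}}

```text
time: 2.2
position: [485.2, 242.8, 169.3]
tcp_rot: [0.492, 0.871, 0.003, 0.002]
contact_force: [4.2, 3.2, -5.6]
opening: 0.092
grasp_force: 58.4
```

Request:
{"fn": "play_rows", "kwargs": {
  "moves": [
    [[-1,0,5.4,-16.4,0],[-1,0,12.8,-33.5,0],[-1,0,22,-49.9,0],[-1,0,32.7,-65.2,0],[-1,0,44.9,-79.4,0],[-1,0,58.5,-92.3,0],[-1,0,73.3,-103.8,0],[-1,0,89.2,-113.8,0]]
  ]
}}

```text
time: 3.2
position: [557.4, 286.1, 282.0]
tcp_rot: [0.492, 0.871, -0.004, -0.002]
contact_force: [-8.4, -5.0, 5.5]
opening: 0.091
grasp_force: 59.0
```

Request:
{"fn": "play_rows", "kwargs": {
  "moves": [
    [[-1,0,16.7,-8.3,0],[-1,0,34.3,-14.9,0],[-1,0,52.5,-19.7,0],[-1,0,70.9,-22.7,0],[-1,0,89.7,-23.8,0],[-1,0,108.3,-23,0],[-1,0,121.5,-21.4,0],[-1,0,121.5,-21.4,0]]
  ]
}}

```text
time: 4.2
position: [665.1, 350.8, 307.0]
tcp_rot: [0.492, 0.871, 0.002, 0.002]
contact_force: [1.1, 0.9, 4.9]
opening: 0.09
grasp_force: 62.7
```

```bash
cat >cov.py <<'E'
from plant import *
from h import *
s=observe();print(s["time"],s["position"],s["tcp_rot"],s["contact_force"],s["opening"])
import sys
for n in("scene","top"):
    c=get_calibration(n);im,d=get_image(n);np.savez(n+"2",im=im,d=d,**c);cv2.imwrite(f"pics/{n}{sys.argv[1]}.png",im)
    W=cloud(im,d,c);H=hsv(im).astype(int)
    g=(abs(H[...,0]-78)<14)&(H[...,1]>110)&(W[...,2]>75)&(d>0)&(abs(W[...,0]-620)<130)&(abs(W[...,1]-310)<130)
    P=W[g];u=np.array([.857,.515,0]);v=np.array([-.515,.857,0])
    Q=np.c_[P@u-635.2,P@v+51.6,P[:,2]];print(n,len(Q),np.percentile(Q,[1,50,99],axis=0))
    T=Q
    for _ in range(20):
        m=T.mean(0);nr=np.linalg.svd(T-m,full_matrices=False)[2][2];T=Q[abs((Q-m)@nr)<3]
    print(len(T),m,nr)
E
python3 cov.py 2
```

```text
4.2 [665.0792 350.8195 306.9594] [0.4919 0.8707 0.0019 0.0015] [1.0526 0.8979 4.9007] 0.090420111296038
scene 1990 [[ 85.9594 -63.7986  77.071 ]
 [129.6919   5.0053 145.8077]
 [133.9094  63.3305 213.7386]]
471 [126.3128   6.4888 118.3846] [ 0.9808 -0.0036  0.195 ]
top 601 [[ 88.5928 -61.4052 131.6435]
 [102.3782 -30.645  211.5964]
 [132.5873  59.4211 214.9704]]
562 [105.0065 -12.4113 211.6828] [-0.001   0.0002  1.    ]
```

View pics/scene2.png

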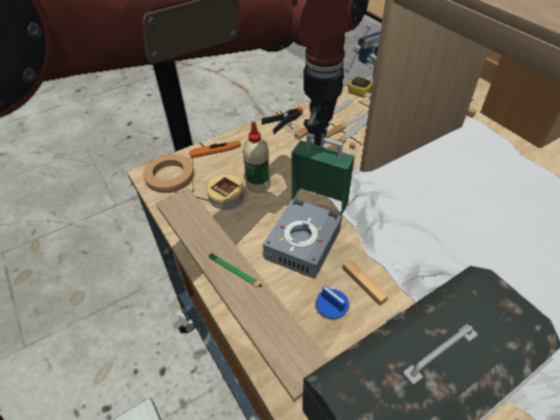

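The cover stands vertical (its end face is level), and the scene view shows the open port at (301,233). Next I release the bar and back off upward.

Request:
{"fn": "play_rows", "kwargs": {
  "moves": [
    [[-0.45,0,0,0,0],[-0.45,0,0,0,0],[-0.45,0,0,0,0],[-0.45,0,0,-15,0],[-0.45,0,0,-40,0],[-0.45,0,0,-75,0],[-0.2,-20,-45,-80,0],[0,-50,-100,-80,0.1]]
  ]
}}

```text
time: 5.3
position: [604.0, 255.7, 385.3]
tcp_rot: [0.535, 0.845, 0.002, 0.001]
contact_force: [-0.2, -1.4, 0.1]
opening: 0.498
grasp_force: 0.0
```

Request:
{"fn": "play_rows", "kwargs": {
  "moves": [
    [[0.2,-45,-40,20,0.12],[0.2,-84,-80,60,0.24],[0.2,-84,-125,100,0.24],[0.2,-84,-127,115,0.24],[0.2,-84,-127,115,0.24]]
  ]
}}

```text
time: 5.92
position: [524.8, 125.4, 267.4]
tcp_rot: [0.632, 0.775, -0.0, -0.0]
contact_force: [0.9, -0.0, 0.5]
opening: 0.605
grasp_force: 0.0
```

```bash
python3 cov.py 3; python3 - <<'E'
from plant import *
from h import *
c=get_calibration("wrist");im,d=get_image("wrist");np.savez("wrist3",im=im,d=d,**c)
t=np.load("top2.npz")["im"]
cv2.imwrite("pics/both3.png",np.vstack([cv2.resize(t[120:260,230:430],(400,280)),cv2.resize(im,(400,300))]))
E
```

```text
5.925 [524.7562 125.354  267.3733] [ 0.6324  0.7747 -0.0002 -0.0004] [ 0.9346 -0.033   0.5468] 0.6045056177397897
scene 79 [[114.6518  33.5876  75.4021]
 [131.3959  47.1719  95.8109]
 [135.2328  62.6259 128.1895]]
73 [131.2731  46.6627  96.6213] [ 1.      0.0001 -0.0008]
top 1269 [[ 88.7477 -63.1513 201.8502]
 [105.4297  -2.3869 211.695 ]
 [133.5631  61.3808 215.5869]]
1196 [107.8837  -1.197  211.6767] [-0.0007  0.0014  1.    ]
```

View pics/both3.png

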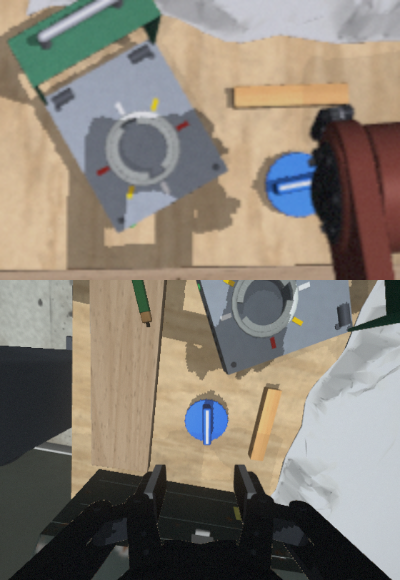

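The cover stays upright. In the top crop (top half), the collar is at (142,148), with red marks at (182,126) and (103,170) and yellow at (155,103) and (131,192). The wrist half shows the cap at (207,422) with its wing along image vertical.

```bash
cat >meas.py <<'E'
from h import *
def ray(px,z,c):
    n=((np.asarray(px,float)-[c["cx"],c["cy"]])/c["fx"]);r=np.hypot(*n);n=n/(1+c["k1"]*r*r)
    dr=c["R"].T@np.r_[n,1];o=-c["R"].T@c["t"];return (o+dr*(z-o[2])/dr[2])[:2]
def marks(D,cen=(571,283)):
    im,d=D["im"],D["d"];W=cloud(im,d,D);H=hsv(im).astype(int)
    near=(np.hypot(W[...,0]-cen[0],W[...,1]-cen[1])<60)&(W[...,2]>50)&(W[...,2]<72)
    for n,m in(("red",((H[...,0]<8)|(H[...,0]>172))&(H[...,1]>130)),("yel",(abs(H[...,0]-25)<7)&(H[...,1]>130))):
        k,l,st,ce=cv2.connectedComponentsWithStats((m&near).astype(np.uint8))
        pts=[ray(ce[i],60,D) for i in range(1,k) if st[i,4]>6];print(n,[st[i,4] for i in range(1,k)],np.array(pts))
        if len(pts)==2: q=pts[1]-pts[0];print(" mid",(pts[0]+pts[1])/2,"len",np.hypot(*q),"dir",np.degrees(np.arctan2(q[1],q[0]))%180)
    c=(np.hypot(W[...,0]-cen[0],W[...,1]-cen[1])<45)&(W[...,2]>61.5)&(W[...,2]<70)
    print("collar",cv2.minEnclosingCircle(W[c][:,:2].astype(np.float32)),np.median(W[c][:,2]))
E
python3 - <<'E'
from meas import *
for n in("top2","wrist3"):
    D=np.load(n+".npz");print(n);marks(D)
D=np.load("wrist3.npz");W=cloud(D["im"],D["d"],D);H=hsv(D["im"]).astype(int)
b=(abs(H[...,0]-110)<12)&(H[...,1]>80)&(W[...,2]>15)&(W[...,2]<80)&(abs(W[...,0]-540)<50)&(abs(W[...,1]-119)<50);B=W[b];w=B[B[:,2]>50]
print("disc",cv2.minEnclosingCircle(B[B[:,2]<32][:,:2].astype(np.float32)),"wing",len(w),w.mean(0),cv2.minAreaRect(w[:,:2].astype(np.float32)))
E
```

```text
top2
red [np.int32(10), np.int32(10)] [[596.3989 242.6883]
 [548.2437 323.5982]]
 mid [572.3213 283.1432] len 94.15588360560476 dir 120.75987329928023
yel [np.int32(11), np.int32(13)] [[617.4503 271.8366]
 [527.5635 294.3467]]
 mid [572.5069 283.0917] len 92.66255619745493 dir 165.94073193438345
collar ((571.0328979492188, 283.27874755859375), 44.716285705566406) 63.44056715849746
wrist3
red [np.int32(75)] [[595.8622 243.8568]]
yel [np.int32(87), np.int32(94)] [[527.8124 294.4116]
 [617.1375 272.4528]]
 mid [572.475  283.4322] len 91.98463921329586 dir 166.18881439307845
collar ((574.8450317382812, 282.027099609375), 41.772979736328125) 63.16333083430612
disc ((539.8885498046875, 119.06710052490234), 34.32725143432617) wing 422 [539.2018 121.126   54.7364] ((539.7603759765625, 119.41691589355469), (11.619401931762695, 54.641319274902344), 12.063140869140625)
```

Request:
{"fn": "play_rows", "kwargs": {
  "moves": [
    [[0,-9,13.5,40,-0.008],[0,-9,13.5,80,-0.008],[0,-9,13.5,110,-0.008],[0,-9,13.5,125,-0.008],[0,-9,13.5,125,-0.008]]
  ]
}}

```text
time: 6.7
position: [540.9, 119.7, 142.9]
tcp_rot: [0.629, 0.777, 0.0, 0.0]
contact_force: [-1.1, -0.0, 1.1]
opening: 0.499
grasp_force: 0.0
```

Request:
{"fn": "play_rows", "kwargs": {
  "moves": [
    [[0,0,-1,22,0],[0,0,-1,41,0],[0,0,-1,41,0],[-1,0,-1,41,0],[-1,0,-1,41,0],[-1,0,-1,41,0],[-1,0,-1,41,0]]
  ]
}}

```text
time: 7.58
position: [540.1, 119.2, 102.9]
tcp_rot: [0.629, 0.777, 0.001, 0.001]
contact_force: [-0.2, -0.7, 4.9]
opening: 0.128
grasp_force: 59.4
```

Request:
{"fn": "play_rows", "kwargs": {
  "moves": [
    [[-1,0,0,-30,0],[-1,0,0,-70,0.1],[-1,20,8,-95,0.28],[-1,55,23,-95,0.46],[-1,90,38,-95,0.64],[-1,120,51,-95,0.82],[-1,145,62,-95,1.0],[-1,153.7,65.6,-95,1.15]]
  ]
}}

```text
time: 8.57
position: [570.7, 284.6, 195.8]
tcp_rot: [0.951, 0.309, -0.001, -0.0]
contact_force: [0.1, -0.4, -0.8]
opening: 0.128
grasp_force: 58.7
```

Request:
{"fn": "play_rows", "kwargs": {
  "moves": [
    [[-1,0,0,0,0.09],[-1,0,0,0,0.09],[-1,0,0,0,0.09]]
  ]
}}

```text
time: 8.95
position: [570.8, 282.8, 196.2]
tcp_rot: [0.964, 0.268, -0.001, 0.0]
contact_force: [0.4, 0.7, -0.3]
opening: 0.127
grasp_force: 58.7
```

```bash
python3 - <<'E'
from plant import *
from meas import *
s=observe();print(s["time"],s["position"],s["tcp_rot"],s["contact_force"]);q=s["tcp_rot"]
print("heading y",np.degrees(np.arctan2(2*q[1]**2-1,2*q[0]*q[1])),s["joint_pos"])
for n in("wrist","scene"):
    c=get_calibration(n);im,d=get_image(n);np.savez(n+"4",im=im,d=d,**c);cv2.imwrite(f"pics/{n}4.png",im)
    D=np.load(n+"4.npz");print(n);marks(D)
    W=cloud(im,d,D);H=hsv(im).astype(int)
    b=(abs(H[...,0]-110)<12)&(H[...,1]>80)&(W[...,2]>90)&(W[...,2]<170)&(abs(W[...,0]-572)<60)&(abs(W[...,1]-283)<60);B=W[b]
    print(len(B),np.percentile(B[:,2],[5,50,95]));m=B[(B[:,2]>108)&(B[:,2]<124)]
    if len(m):print("disc",cv2.minEnclosingCircle(m[:,:2].astype(np.float32)))
E
```

```text
8.95 [570.8404 282.8049 196.1968] [ 0.9635  0.2676 -0.0006  0.0001] [ 0.4234  0.713  -0.3208]
heading y -58.95727310418833 [ 0.3499  0.3486  1.663  -0.      1.1311  1.3789]
wrist
red [np.int32(87), np.int32(85)] [[548.1118 323.6751]
 [595.8857 244.1778]]
 mid [571.9987 283.9265] len 92.74785481673169 dir 121.0037632826479
yel [np.int32(117)] [[616.9292 272.6698]]
collar ((576.315185546875, 286.6290283203125), 38.68204879760742) 63.206717854737555
7761 [115.4136 116.8765 149.036 ]
disc ((569.90087890625, 282.6294860839844), 34.6746711730957)
scene
red [np.int32(2), np.int32(1)] []
yel [np.int32(4), np.int32(3)] []
collar ((569.346923828125, 279.1977844238281), 40.704105377197266) 63.622754293486565
519 [114.4851 117.6966 148.7527]
disc ((567.9769897460938, 281.7314758300781), 34.82110595703125)
```

View pics/wrist4.png

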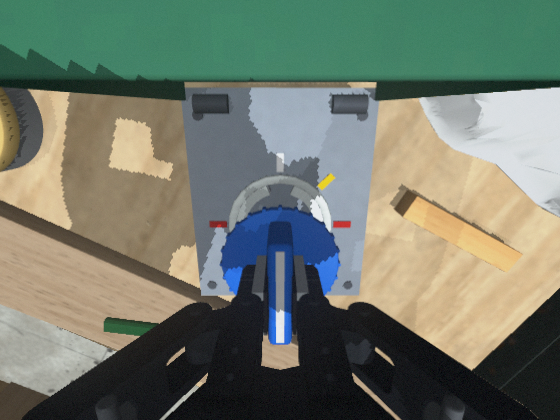

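The wrist view shows the cap over the port, red marks at (218,224) and (342,224), and the wing vertical in line with the white mark at (280,160). The cap needs about +2 mm along tool x.

Request:
{"fn": "play_rows", "kwargs": {
  "moves": [
    [[-1,2,0,5,0],[-1,2,0,15,0],[-1,2,0,22,0],[-1,2,0,27,0],[-1,2,0,32,0],[-1,2,0,36,0],[-1,2,0,40,0],[-1,2,0,40,0]]
  ]
}}

```text
time: 10.05
position: [572.7, 284.1, 156.3]
tcp_rot: [0.964, 0.267, -0.0, 0.0]
contact_force: [-0.1, -0.1, -1.1]
opening: 0.129
grasp_force: 58.7
```

No contact yet; I go down the last 7.5 mm.

Request:
{"fn": "play_rows", "kwargs": {
  "moves": [
    [[-1,0,0,2,0],[-1,0,0,4,0],[-1,0,0,5.5,0],[-1,0,0,7,0],[-1,0,0,7.5,0],[-1,0,0,7.5,0]]
  ]
}}

```text
time: 10.8
position: [572.9, 284.2, 149.2]
tcp_rot: [0.964, 0.267, -0.0, -0.0]
contact_force: [0.8, -0.1, -1.1]
opening: 0.127
grasp_force: 58.7
```

Request:
{"fn": "play_rows", "kwargs": {
  "moves": [
    [[-1,0,0,0.7,0],[-1,0,0,1.2,0],[-1,0,0,1.2,0]]
  ]
}}

```text
time: 11.18
position: [573.1, 284.2, 148.9]
tcp_rot: [0.964, 0.267, 0.0, 0.0]
contact_force: [-1.9, -0.9, 4.0]
opening: 0.127
grasp_force: 59.5
```

Request:
{"fn": "play_rows", "kwargs": {
  "moves": [
    [[-1,0,0,0,0.12],[-1,0,0,0,0.25],[-1,0,0,0,0.38],[-1,0,0,0,0.51],[-1,0,0,0,0.63],[-1,0,0,0,0.73],[-1,0,0,0,0.786],[-1,0,0,0,0.786]]
  ]
}}

```text
time: 12.18
position: [573.7, 284.4, 148.9]
tcp_rot: [0.993, -0.122, 0.001, -0.0]
contact_force: [0.5, -0.7, 4.2]
opening: 0.13
grasp_force: 59.4
```

```bash
python3 cov.py 5; python3 - <<'E'
from plant import *
from meas import *
s=observe();q=s["tcp_rot"]
print(s["position"],q,s["contact_force"],s["moment"],"heading y",np.degrees(np.arctan2(2*q[1]**2-1,2*q[0]*q[1])),s["joint_pos"][5])
n="wrist"
c=get_calibration(n);im,d=get_image(n);np.savez(n+"5",im=im,d=d,**c);cv2.imwrite(f"pics/{n}5.png",im)
D=np.load(n+"5.npz");marks(D,(572.3,283.4))
W=cloud(im,d,D);H=hsv(im).astype(int)
b=(abs(H[...,0]-110)<12)&(H[...,1]>60)&(W[...,2]>60)&(W[...,2]<120)&(abs(W[...,0]-572)<60)&(abs(W[...,1]-283)<60);B=W[b]
m=B[B[:,2]<80];w=B[B[:,2]>98];print("disc z",np.median(m[:,2]),cv2.minEnclosingCircle(m[:,:2].astype(np.float32)),"wing",len(w),np.median(w[:,2]),cv2.minAreaRect(w[:,:2].astype(np.float32)))
E
```

```text
12.175 [573.6576 284.3604 148.8795] [ 0.9925 -0.1221  0.0009 -0.0005] [ 0.4684 -0.6682  4.1986] 0.12986208612462588
scene 460 [[ 85.792  -64.0629  76.1791]
 [130.2221 -29.93   134.8363]
 [133.8182   4.4069 212.9626]]
113 [123.9119 -25.5798 130.9297] [-0.9035  0.3875 -0.183 ]
top 1296 [[ 88.4245 -63.1108 206.8562]
 [105.1355   0.5594 211.6901]
 [133.5115  61.5941 215.2549]]
1221 [107.7171  -0.1758 211.6783] [ 0.0082  0.0012 -1.    ]
[573.6235 284.3842 148.8758] [ 0.9925 -0.122   0.0009 -0.0005] [-0.101   0.327   4.4041] [ 0.0109  0.1023 -0.0859] heading y -104.01269452928372 2.1659917842807306
red [np.int32(178), np.int32(40)] [[595.9434 244.0054]
 [549.2488 324.8725]]
 mid [572.5961 284.4389] len 93.38023443997893 dir 120.0031560833447
yel [np.int32(197)] [[617.1811 272.7448]]
collar ((574.9138793945312, 283.1481628417969), 40.33183670043945) 68.8676960361642
disc z 69.21950834853513 ((571.1155395507812, 285.1828308105469), 36.56201934814453) wing 2661 101.30062899166896 ((573.270263671875, 284.0350646972656), (45.96987533569336, 46.28826904296875), 29.035572052001953)
```

View pics/wrist5.png

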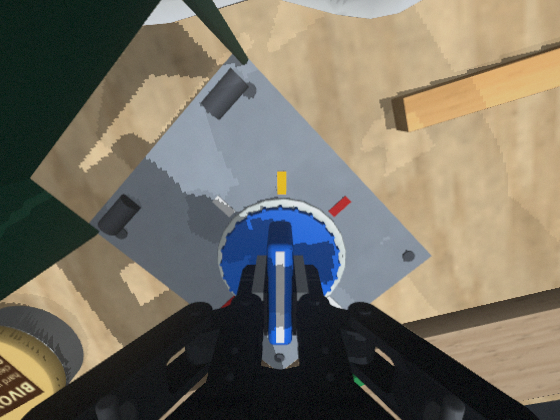

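The wing at (280,295) points straight at the yellow mark at (282,183). The disc top is at 69–70 mm, so the cap is seated, the cover is still vertical and the gripper is still holding the cap.

```bash
python3 -c "
from plant import *
print(finish_job())"
```

```text
the job is handed in; nothing more can be done
None
```

The job is handed in: the cover stands upright, and the cap is fully down, turned clockwise to the yellow half-way marks (short of the lock) and still gripped, at about 12 s of the 51 s allowed.

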